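Put four mixed-up fossils back into their own trays

ROBOT

A 6-joint arm with a two-finger parallel gripper is mounted at the origin on the work surface. World frame = base frame: x ahead of the robot, y to its left, z up, the work surface at z = 0. Lengths are in m, angles in rad, forces in N, time in s.
With the tool pointing down it reaches from about 0.25 to 0.725 m from the base axis. Payload 4 kg.
Tool frame: the origin (TCP) lies midway between the tips of the shut fingers; the grasp point (between the pads) lies bot.tcp_to_grasp behind it (bot.tcp_to_grasp is the distance from the TCP to the grasp point, in m); z points along the fingers, y is the line along which they close (so a half turn about z gives the same grasp; the last joint's range is limited). The gripper opens to 85 mm and grips with 20 to 120 N. Pads are 22 mm wide; open, the fingers measure 114 mm over their backs; the gripper's body (76 mm by 85 mm) begins 54 mm behind the grasp point. The pads swing forward as they close: fully open they stand 13 mm farther back than shut.
Start: joints at [1.208, 0.241, 0.005, 1.335, 0, 1.571], TCP at [0.177, 0.467, 0.231] pointing down, gripper open.
Joint ranges: [-2.72, 2.72], [-1.05, 1.87], [-1.09, 1.28], [-1.99, 2.15], [-1.42, 1.44], [-3.14, 3.14]. Speed limits (rad/s): [2.79, 2.79, 3.14, 3.14, 3.14, 3.14].

INTERFACE

Orientations are given as a unit quaternion [x, y, z, w].
In Python, from workcell import readout, camera, bot gives the robot as it stands. The module is installed in compiled form; this text tells all that it offers.
- The arm moves only by the tool jog_arm, never from a script. Its argument "motion" is a list of rows, each an object of numbers: "x", "y", "z": the shift along the tool's x, y, z in mm; "spin": the turn about the tool's z in degrees; "fingers": the closure, from -1 (fully open) to 1 (shut). A call has 1 to 8 rows; each row is the pose to reach, as a shift and turn from the pose commanded when the call began, along the tool's axes at that moment; what a row does not reach only later rows make up. A row lasts 1/8 s, in which the tool goes at most 62.5 mm and 10.7 degrees, less where a joint would pass 70% of its speed; a pose out of reach is approached as far as the arm can. A call with a gripper value outside its range is refused whole. The fingers move at their own pace and stop on an object; the grip force is fixed at half the most. Time passes only in rows, so rows that repeat a pose let the fingers close. It gives the time, the measured TCP pose, the force, the opening and the grip force at its end, in the units of the state.
- readout.get_obs(): the state, without advancing time (a new reading comes with each control period).
- camera(name): name is "scene" or "top" or "wrist"; returns a dict with "pixels" (384x512x3 uint8, red, green, blue), "K" (3x3 intrinsics, pixels), "rvec" (rotation vector, rad) and "tvec" (3), from world to camera coordinates, as OpenCV has them. Camera axes: x right, y down, z forward; pixel columns grow to the right and rows downward; lengths in m; the calibration is good to about 2 mm. The wrist camera is an equidistant fisheye: a pixel r from the principal point sees the ray r / f radians off the axis. A picture is of the moment at which its call begins. There is no depth.
- bot.job_done(): hands the job in; it is judged then, once.
The state is a dict: "clock": time; "joint_pos": joint angles; "joint_vel": joint speeds; "tau": joint torques, N m; "eef_pos": TCP position; "tool_rot": TCP orientation; "ft_force": force on the tool from outside, world axes, zero at the start; "ft_torque": the same for the moment, N m; "grip_width": finger opening in m; "grasp_force": force on a finger pad.
Only numpy, scipy, OpenCV 4.12 (cv2) and the standard library are available. Lean on these libraries where they do the work, as an engineer would, in place of code of your own. Each camera call takes 0.05 s, during which the arm holds its last target. There are 200 camera calls.

TASK

The four fossils on the preparation bench are lying in one another's trays. Move each, setting it down gently, into the middle of its own tray, flat on the foam and the same way up as it lies now: the toe bone into the oblong tray, lying lengthwise along it, the vertebra into the square tray, the claw into the three-sided tray and the ammonite into the round tray. The empty cork pad is free for putting one down meanwhile; leave the glue bottle standing where it is.

Things in the scene. Friction and masses are not known exactly. Their poses are not given: they have to be found in the camera images.
- toe_bone_mid (a point): fossil toe bone, dark, dog-bone shaped, lying flat: 88 mm long (all sizes in mm), shaft 22 wide, knobbly ends 32 wide and 32 high. Point: its centre, 16 above its underside; x along its length, y across the shaft, z up.
- vertebra_mid (a point): fossil vertebra, dark, a squat upright drum with a slight waist and a dished top: 50 mm diameter, 42 mm high. Point: its centre, 21 above its underside; z up.
- claw_mid (a point): fossil claw, dark, lying on its side: a crescent about 78 long, tapering from a blunt root 30 wide to a pointed tip, 30 high. Point: on its middle, where it is 26 wide with parallel flanks (from 15 behind to 11 ahead of the point), 15 above its underside; x runs from root (39 back) to tip (37 ahead, bent towards -y), y across it, z up. Grasp across y at this point.
- ammonite_mid (a point): fossil ammonite, dark, a flat round disc with a spiral on top: 56 diameter, 30 high. Point: its centre, 15 above its underside; z up.
- tray_oblong: fixed oblong (rectangular) tray, grey rim, pale foam floor: 160 x 100 outside, 152 x 92 inside. Origin: its centre on the table; x along its length. Like all four trays it has its floor 6 and its rim top 10 above the table, rim 4 thick.
- tray_square: fixed square tray, grey rim, pale foam floor: 104 x 104 inside, 112 outside. Origin: its centre on the table; sides along x and y.
- tray_tri: fixed three-sided tray with blunted corners, grey rim, pale foam floor: three long sides each 52 from the centre inside, corners about 85 out. Origin: its centre on the table; x at right angles to one long side.
- tray_round: fixed round tray, grey rim, pale foam floor: 110 diameter inside, 118 outside. Origin: its centre on the table.
- pad: fixed cork pad, plain brown square without a rim, 120 x 120 x 6, empty at the start. Origin: its centre on the table (top 6 above).
- glue_mid (a point): small amber glass glue bottle with a white cap standing among the trays, 36 diameter, 65 high. Point: its centre, half-way up; z up.
There are look-alikes about, which are no part of the job. What is shaped like the part that bears claw_mid but purple or red is not meant.

How it is judged:
By the outcome, as a careful person would: the job done as asked, in the order asked, and still so for the second after the job is handed in, with the robot touching nothing.
It also fails if it takes over 144 s, if anything falls off the work surface, if the arm or the gripper's body presses on something with over 40 N, if the wrist force passes 120 N, or if a joint passes its speed limit or range.

## Working session

There is one attempt and no reset: what is moved stays moved. The work goes in short steps, Python scripts to look and compute and a tool call to move; the robot and the scene stay as the last step left them, time stands still between calls to the robot, and variables do not carry over. Pictures are saved under pics/ and viewed, at most 14 in all, crops included, and the job is handed in when it is done.

Besides the shell and the picture viewer there is one more tool, called as name(argument=value, ...), one argument or row to a line, values as JSON. jog_arm: Moves the arm, as the interface text tells. Its arguments: {"type":"object","properties":{"motion":{"type":"array"}},"required":["motion"]}

```bash
mkdir -p pics; python3 - <<'E'
from workcell import readout,camera,bot
import cv2,numpy as np,pickle
o=readout.get_obs();print({k:np.round(v,3) for k,v in o.items()},bot.tcp_to_grasp)
for n in ("top","scene"):
    c=camera(n);pickle.dump(c,open(n+'.pkl','wb'));cv2.imwrite(f'pics/{n}0.png',cv2.resize(c['pixels'][:,:,::-1],(800,600),interpolation=cv2.INTER_CUBIC))
    R=cv2.Rodrigues(c['rvec'])[0];print(n,c['K'],-R.T@c['tvec'].ravel(),R)
E
```

```text
{'clock': np.float64(0.0), 'joint_pos': array([1.208, 0.241, 0.004, 1.335, 0.   , 1.571]), 'joint_vel': array([ 0.001, -0.   ,  0.001,  0.   ,  0.001, -0.001]), 'tau': array([ 1.0000e-03, -3.7231e+01,  2.5241e+01,  1.7000e-02,  0.0000e+00,
        0.0000e+00]), 'eef_pos': array([0.177, 0.467, 0.23 ]), 'tool_rot': array([ 0.18 ,  0.984, -0.001, -0.   ]), 'ft_force': array([ 0.045, -1.091,  0.396]), 'ft_torque': array([ 0.008,  0.015, -0.015]), 'grasp_force': np.float64(0.0), 'grip_width': np.float64(0.086)} 0.0187
top [[404.77714136   0.         260.538113  ]
 [  0.         404.77714136 187.52578139]
 [  0.           0.           1.        ]] [0.2813792  0.03413432 0.97252701] [[-0.02338753 -0.99970591  0.00641186]
 [-0.98198954  0.02176935 -0.18767695]
 [ 0.18748217 -0.01068568 -0.98220988]]
scene [[438.40955441   0.         257.97988198]
 [  0.         438.40955441 194.08446418]
 [  0.           0.           1.        ]] [ 1.1593754  -0.2836911   0.83707882] [[ 0.3925409   0.91966881  0.0109964 ]
 [ 0.66688119 -0.27636952 -0.69201833]
 [-0.6333886   0.27897878 -0.72179617]]
```

View pics/top0.png

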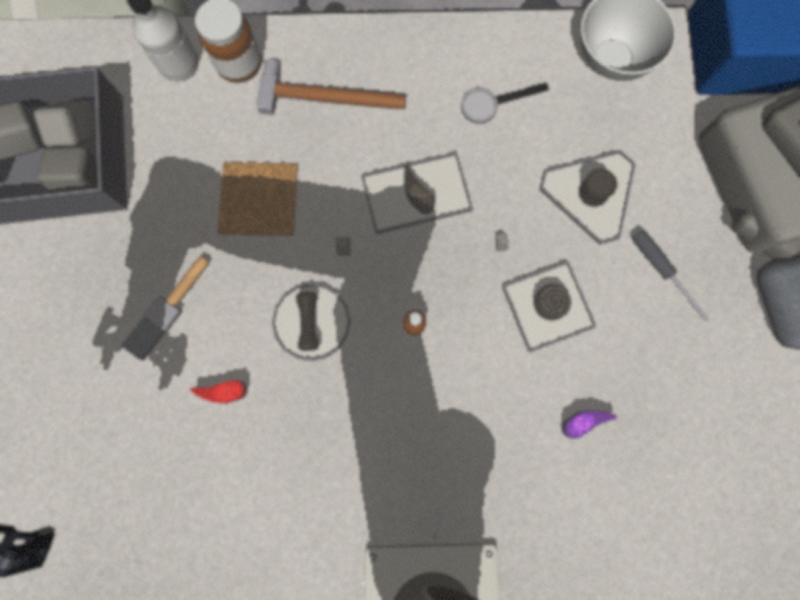

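View pics/scene0.png

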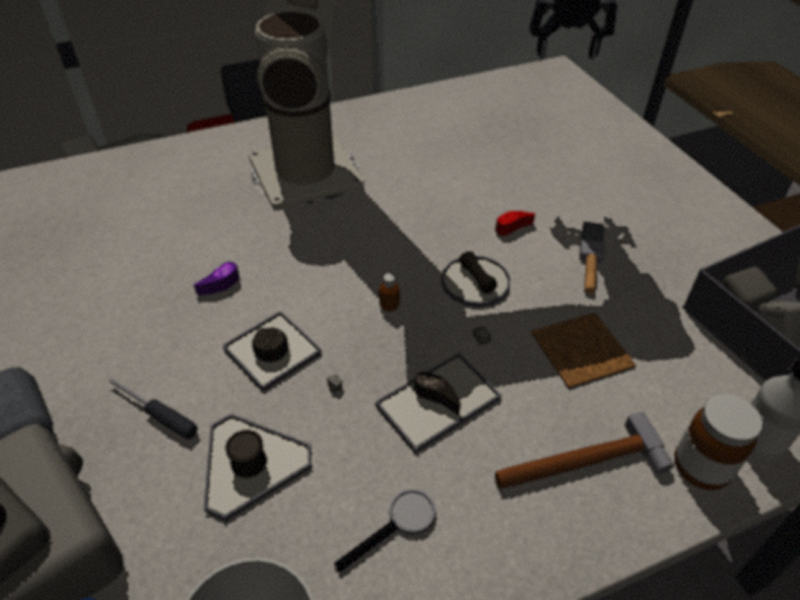

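Top view (800x600 px): the claw is at (419,188) in the oblong tray, the vertebra at (598,184) in the tri tray, the ammonite at (552,300) in the square tray and the toe bone at (308,320) in the round tray. The pad is at (258,198) and the glue bottle at (414,320). Possible mix-ups for the claw are red (220,391) and purple (588,423). Small grey stones sit at (343,245) and (501,240). For the discs, the tri one looks taller and waisted (vertebra) and the square one flatter and wider (ammonite).

Next I'll make rectified crops to measure from.

```bash
cat > h.py <<'E'
from workcell import readout,camera,bot
import cv2,numpy as np
from scipy.spatial.transform import Rotation as Ro
def proj(c,P,fish=False):
    P=np.asarray(P,float).reshape(-1,1,3)
    r,t,K=[np.asarray(c[k],float) for k in('rvec','tvec','K')]
    f=(lambda:cv2.fisheye.projectPoints(P,r.reshape(3,1),t.reshape(3,1),K,np.zeros(4))) if fish else (lambda:cv2.projectPoints(P,r,t,K,None))
    return f()[0].reshape(-1,2)
def ray(c,px,z,fish=False):
    """pixels -> world points on plane z"""
    p=np.asarray(px,float).reshape(-1,1,2);K=np.asarray(c['K'],float)
    n=(cv2.fisheye.undistortPoints(p,K,np.zeros(4)) if fish else cv2.undistortPoints(p,K,None)).reshape(-1,2)
    R=cv2.Rodrigues(np.asarray(c['rvec'],float))[0];o=-R.T@np.ravel(c['tvec'])
    d=np.c_[n,np.ones(len(n))]@R
    return o+d*((z-o[2])/d[:,2])[:,None]
def rect(c,cx,cy,z,half=.1,s=2000,fish=False):
    """metric view: up=+x, left=+y, s px per m"""
    n=int(2*half*s);v,u=np.mgrid[:n,:n]
    X=cx+half-v/s;Y=cy+half-u/s
    m=proj(c,np.stack([X,Y,np.full_like(X,z)],-1),fish).astype(np.float32).reshape(n,n,2)
    return cv2.remap(c['pixels'],m[...,0],m[...,1],cv2.INTER_CUBIC)[:,:,::-1].copy()
def grid(im,cx,cy,half,s,step=.05):
    for k in np.arange(np.ceil((cx-half)/step),(cx+half)/step):
        v=int((cx+half-k*step)*s);cv2.line(im,(0,v),(8,v),(0,0,255),1);cv2.putText(im,f'{k*step:.2f}',(9,v+4),0,.35,(0,0,255))
    for k in np.arange(np.ceil((cy-half)/step),(cy+half)/step):
        u=int((cy+half-k*step)*s);cv2.line(im,(u,0),(u,8),(0,0,255),1);cv2.putText(im,f'{k*step:.2f}',(u-12,18),0,.35,(0,0,255))
    return im
def tool():
    o=readout.get_obs();return np.array(o['eef_pos']),Ro.from_quat(o['tool_rot']).as_matrix()
def to(x,y,z=None,ydir=None):
    """mm shift in tool axes from now to TCP x,y,z ; spin so that tool y lies along world angle ydir(deg)"""
    p,R=tool();d=np.array([x,y,p[2] if z is None else z])-p
    r=np.round(R.T@d*1000,1)
    a=np.degrees(np.arctan2(R[1,1],R[0,1]));s=None
    if ydir is not None: s=-((ydir-a+90)%180-90) # tool z is down
    print('shift',r,'spin',s,'tool y at',round(a,1),'j6',readout.get_obs()['joint_pos'][5])
E
python3 - <<'E'
from h import *
import pickle
c=pickle.load(open('top.pkl','rb'));f=512/800
pts=dict(obl=[(362,176),(457,152),(472,211),(378,232)],sq=[(502,285),(566,261),(594,326),(530,350)],rnd=[(272,320),(349,320),(311,282),(311,359)],pad=[(222,163),(298,164),(294,236),(218,233)],tri=[(541,181),(545,170),(621,151),(634,163),(619,238),(603,242)])
H=dict(obl=.01,sq=.01,rnd=.01,pad=.006,tri=.01)
tiles=[]
for k,p in pts.items():
    w=ray(c,np.array(p)*f,H[k]);m=w.mean(0);print(k,np.round(m[:2],3),'sides',np.round(np.linalg.norm(np.roll(w,-1,0)-w,axis=1)*1000))
    tiles.append(grid(rect(c,m[0],m[1],H[k],.1,1300),m[0],m[1],.1,1300))
fo=dict(claw=(419,188,.03),vert=(598,184,.04),amm=(552,300,.03),toe=(308,320,.03),glue=(414,320,.065))
for k,v in fo.items(): print(k,np.round(ray(c,np.array(v[:2])*f,v[2])[0],3))
g=ray(c,np.array([414,320])*f,.06)[0]
tiles.append(grid(rect(c,g[0],g[1],.065,.1,1300),g[0],g[1],.1,1300))
im=np.vstack([np.hstack(tiles[:3]),np.hstack(tiles[3:])])
cv2.imwrite('pics/tiles.png',np.clip(im*1.3,0,255).astype(np.uint8))
E
```

```text
obl [0.628 0.003] sides [159. 102. 153.  97.]
sq [ 0.441 -0.194] sides [109. 110. 106. 109.]
rnd [0.426 0.173] sides [118.  85. 119.  86.]
pad [0.625 0.258] sides [123. 121. 120. 117.]
tri [ 0.626 -0.279] sides [ 20. 129.  29. 130.  27. 138.]
claw [0.628 0.001 0.03 ]
vert [ 0.625 -0.277  0.04 ]
amm [ 0.446 -0.196  0.03 ]
toe [0.423 0.174 0.03 ]
glue [0.415 0.015 0.065]
```

View pics/tiles.png

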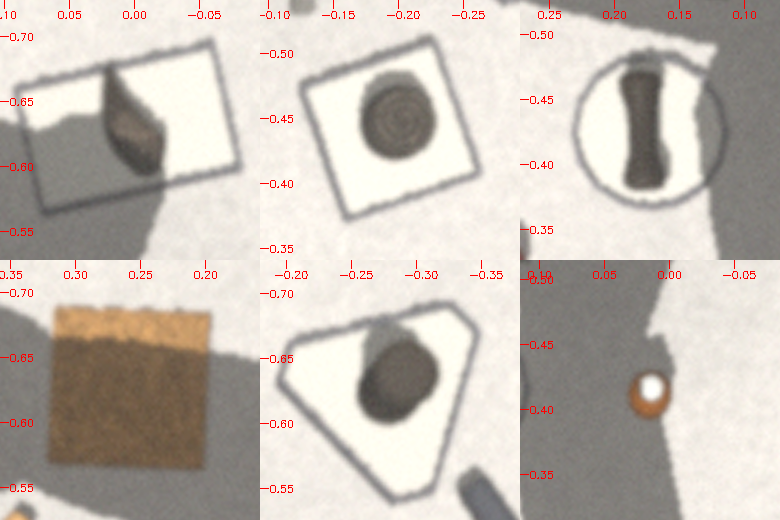

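The tiles confirm the shapes: the claw is dark and sits in the oblong tray with its tip near (0.675,0.02), the ammonite spiral is in the square tray, the waisted, taller drum in the tri tray, and the toe bone in the round tray. Sizes match the description. Next I'll hover over the claw.

```bash
python3 -c "
from h import *
to(.60,0.0,.23,115)"
```

```text
shift [-561.  -286.5    1.1] spin -45.788410193785666 tool y at 69.2 j6 1.5708256425672098
```

jog_arm(
  motion=[
    {"x":-30,"y":-15,"spin":-4},
    {"x":-90,"y":-46,"spin":-10},
    {"x":-150,"y":-77,"spin":-16},
    {"x":-210,"y":-107,"spin":-22},
    {"x":-270,"y":-138,"spin":-28},
    {"x":-330,"y":-169,"spin":-34},
    {"x":-390,"y":-199,"spin":-40},
    {"x":-440,"y":-225,"spin":-45},
  ],
)

```text
validation failed for argument at $.mo...
```

```bash
python3 -c "
from h import *
to(.60,0.0,.23,115)"
```

```text
shift [-561.  -286.5    1.1] spin -45.788410193785666 tool y at 69.2 j6 1.5708256425672098
```

jog_arm(
  motion=[
    {"x":-30,"y":-15,"z":0,"spin":-4,"fingers":-1},
    {"x":-90,"y":-46,"z":0,"spin":-10,"fingers":-1},
    {"x":-150,"y":-77,"z":0,"spin":-16,"fingers":-1},
    {"x":-210,"y":-107,"z":0,"spin":-22,"fingers":-1},
    {"x":-270,"y":-138,"z":0,"spin":-28,"fingers":-1},
    {"x":-330,"y":-169,"z":0,"spin":-34,"fingers":-1},
    {"x":-390,"y":-199,"z":0,"spin":-40,"fingers":-1},
    {"x":-440,"y":-225,"z":0,"spin":-45,"fingers":-1},
  ],
)

```text
clock: 1.1
eef_pos: [0.4944, 0.1164, 0.231]
tool_rot: [-0.211, 0.977, 0.0, -0.0]
ft_force: [0.9, 0.9, -0.3]
grip_width: 0.0854
grasp_force: 0.0
```

```bash
python3 -c "
from h import *
to(.60,0.0,.23,115)"
```

```text
shift [ -48.1 -149.6    0.9] spin -0.6198179787441518 tool y at 114.4 j6 -0.19442674589688413
```

jog_arm(
  motion=[
    {"x":-18,"y":-55,"z":0,"spin":0,"fingers":-1},
    {"x":-36,"y":-110,"z":0,"spin":0,"fingers":-1},
    {"x":-48,"y":-150,"z":0,"spin":0,"fingers":-1},
    {"x":-48,"y":-150,"z":0,"spin":0,"fingers":-1},
  ],
)

```text
clock: 1.6
eef_pos: [0.5998, -0.0016, 0.2296]
tool_rot: [-0.208, 0.978, 0.0, -0.001]
ft_force: [-1.4, 1.4, -0.7]
grip_width: 0.0856
grasp_force: 0.0
```

```bash
cat >> h.py <<'E'
def look(name,cx,cy,z,half=.12,s=2400):
    c=camera('wrist');import pickle;pickle.dump(c,open(name+'.pkl','wb'))
    im=rect(c,cx,cy,z,half,s,True);cv2.imwrite(f'pics/{name}.png',grid(np.clip(im*1.3,0,255).astype(np.uint8),cx,cy,half,s,.02));return c
E
python3 - <<'E'
from h import *
c=look('w_claw',.628,.003,.03)
c2=cv2.resize(c['pixels'][:,:,::-1],(400,300))
a=cv2.imread('pics/w_claw.png')[:,:,:];a=cv2.resize(a,(400,400))
cv2.imwrite('pics/w1.png',np.hstack([a,np.vstack([c2,np.zeros((100,400,3),np.uint8)])]))
R=cv2.Rodrigues(c['rvec'])[0];print(-R.T@np.ravel(c['tvec']),c['K'],tool()[0])
E
```

```text
Traceback (most recent call last):
  File "h.py", line 39, in look
    im=rect(c,cx,cy,z,half,s,True);cv2.imwrite(f'pics/{name}.png',grid(np.clip(im*1.3,0,255).astype(np.uint8),cx,cy,half,s,.02));return c
  File "h.py", line 20, in rect
    m=proj(c,np.stack([X,Y,np.full_like(X,z)],-1),fish).astype(np.float32).reshape(n,n,2)
      ~~~~^^^^^^^^^^^^^^^^^^^^^^^^^^^^^^^^^^^^^^^^^^^^^
  File "h.py", line 8, in proj
    return f()[0].reshape(-1,2)
           ~^^
  File "h.py", line 7, in <lambda>
    f=(lambda:cv2.fisheye.projectPoints(P,r.reshape(3,1),t.reshape(3,1),K,np.zeros(4))) if fish else (lambda:cv2.projectPoints(P,r,t,K,None))
              ~~~~~~~~~~~~~~~~~~~~~~~~~^^^^^^^^^^^^^^^^^^^^^^^^^^^^^^^^^^^^^^^^^^^^^^^
cv2.error: OpenCV(4.12.0) /io/opencv/modules/calib3d/src/fisheye.cpp:83: error: (-215:Assertion failed) _tvec.getMat().isContinuous() && _rvec.getMat().isContinuous() in function 'projectPoints'
```

```bash
sed -i "s/r,t,K=\[np.asarray(c\[k\],float) for/r,t,K=[np.array(c[k],float,order='C').copy() for/; s/r.reshape(3,1),t.reshape(3,1)/r.reshape(1,1,3),t.reshape(1,1,3)/" h.py
python3 - <<'E'
from h import *
c=look('w_claw',.628,.003,.03)
c2=cv2.resize(c['pixels'][:,:,::-1],(400,300))
a=cv2.imread('pics/w_claw.png')[:,:,:];a=cv2.resize(a,(400,400))
cv2.imwrite('pics/w1.png',np.hstack([a,np.vstack([c2,np.zeros((100,400,3),np.uint8)])]))
R=cv2.Rodrigues(c['rvec'])[0];print(-R.T@np.ravel(c['tvec']),c['K'],tool()[0])
E
```

```text
[ 0.52914084 -0.03086544  0.37281385] [[297.31863964   0.         256.73719924]
 [  0.         297.31863964 190.83520904]
 [  0.           0.           1.        ]] [0.5982223  0.00088308 0.23032458]
```

View pics/w1.png

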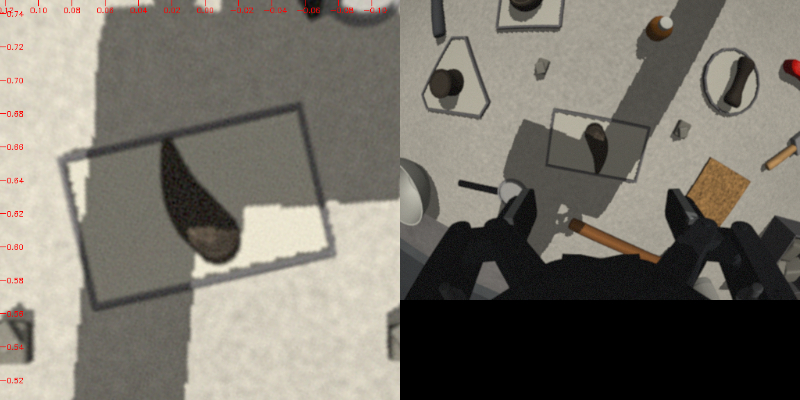

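The oblong tray with the dark claw is clear in the rectified crop: root near px (222,250), tip near (165,140), and the bend is consistent with the described frame. Fingers, pad, round and tri trays are also visible in the wrist view. Next I'll segment the claw for its flank direction.

```bash
python3 - <<'E'
from h import *
import pickle
c=pickle.load(open('w_claw.pkl','rb'));cx,cy,s,half=.628,.003,4000,.06
im=rect(c,cx,cy,.015,half,s,True).astype(int)
m=((im.sum(2)<150)|((im[...,2]-im[...,0]>12)&(im.sum(2)<400))).astype(np.uint8)
m=cv2.morphologyEx(m,cv2.MORPH_OPEN,np.ones((9,9)));m=cv2.morphologyEx(m,cv2.MORPH_CLOSE,np.ones((15,15)))
n,l,st,ce=cv2.connectedComponentsWithStats(m);b=min(range(1,n),key=lambda i:np.hypot(*(ce[i]-240)) if st[i][4]>5000 else 1e9)
v,u=np.nonzero(l==b);X=cx+half-v/s;Y=cy+half-u/s;print(st[b],X.mean(),Y.mean(),len(X)/s/s*1e6)
o=im.astype(np.uint8);cs,_=cv2.findContours((l==b).astype(np.uint8),0,1);cv2.drawContours(o,cs,-1,(0,255,0),1);cv2.imwrite('pics/seg.png',o)
for th in range(10,60,8):
    a=np.radians(th);p=X*np.cos(a)+Y*np.sin(a);q=-X*np.sin(a)+Y*np.cos(a);e=np.arange(p.min(),p.max(),.006)
    print(th,'len',round((p.max()-p.min())*1e3));print([(int((t-p.min())*1e3),int(1e3*(k.max()-X.mean()*-np.sin(a)-Y.mean()*np.cos(a))),int(1e3*(k.min()+X.mean()*np.sin(a)-Y.mean()*np.cos(a)))) for t in e for k in [q[(p>=t)&(p<t+.002)]] if len(k)])
E
```

```text
[   45    54   286   325 31788] 0.6288008839813765 0.008600706241348939 1986.7499999999998
10 len 85
[(0, -5, -17), (6, 0, -22), (12, 6, -24), (18, 10, -25), (24, 13, -24), (30, 15, -20), (36, 16, -16), (42, 17, -11), (48, 17, -7), (54, 17, -3), (60, 16, 0), (66, 15, 1), (72, 14, 3), (78, 13, 5), (84, 20, 2)]
18 len 89
[(0, -1, -14), (6, 4, -19), (12, 7, -21), (18, 11, -22), (24, 14, -20), (30, 15, -18), (36, 16, -15), (42, 16, -12), (48, 16, -8), (54, 15, -6), (60, 14, -4), (66, 12, -2), (72, 10, -1), (78, 8, 0), (84, 22, -4)]
26 len 93
[(0, 2, -9), (6, 8, -15), (12, 10, -18), (18, 12, -19), (24, 15, -17), (30, 16, -15), (36, 16, -14), (42, 16, -12), (48, 15, -9), (54, 14, -8), (60, 12, -7), (66, 9, -6), (72, 6, -6), (78, 4, -5), (84, 1, -10), (90, 22, 7)]
34 len 96
[(0, 6, -7), (6, 11, -12), (12, 13, -15), (17, 15, -16), (23, 16, -15), (29, 18, -14), (35, 16, -13), (41, 16, -12), (47, 14, -10), (53, 12, -10), (60, 10, -10), (66, 7, -10), (72, 2, -10), (78, -1, -11), (84, -5, -16), (90, 10, 0)]
42 len 97
[(0, 10, -2), (6, 15, -8), (12, 16, -12), (18, 17, -13), (24, 18, -12), (30, 18, -12), (36, 18, -12), (42, 16, -12), (48, 14, -11), (54, 11, -12), (60, 7, -13), (66, 3, -14), (72, -1, -15), (78, -6, -22), (84, -10, -18), (90, 1, -6), (96, 7, 4)]
50 len 97
[(0, 14, 1), (6, 19, -6), (12, 20, -9), (18, 20, -10), (24, 20, -10), (30, 19, -11), (36, 19, -12), (42, 16, -12), (48, 13, -13), (54, 10, -15), (60, 5, -17), (66, 0, -19), (72, -7, -21), (78, -14, -27), (84, -12, -17), (90, -4, -10), (96, 0, -3)]
58 len 94
[(0, 17, 4), (6, 22, -3), (12, 24, -6), (18, 22, -8), (24, 22, -9), (30, 21, -11), (36, 20, -12), (42, 16, -13), (48, 12, -16), (54, 7, -18), (60, 1, -22), (66, -6, -25), (72, -16, -32), (78, -21, -26), (84, -15, -20), (90, -8, -14)]
```

View pics/seg.png

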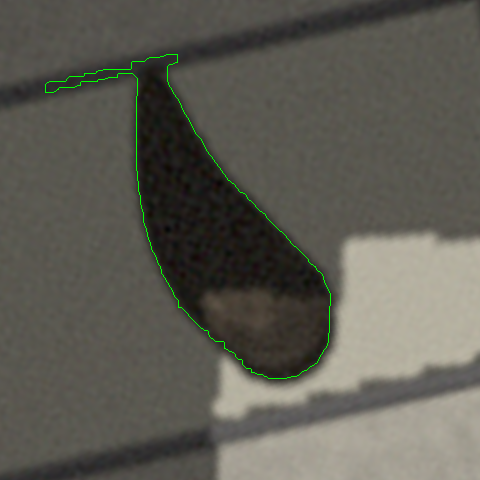

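```bash
python3 -c "
from h import *
to(.631,.013,.010,124)"
```

```text
shift [-35.3  -2.6 220.3] spin -9.835048775858496 tool y at 114.2 j6 -0.42048477559176495
```

jog_arm(
  motion=[
    {"x":-20,"y":-2,"z":30,"spin":-5,"fingers":-1},
    {"x":-35,"y":-3,"z":80,"spin":-10,"fingers":-1},
    {"x":-35,"y":-3,"z":130,"spin":-10,"fingers":-1},
    {"x":-35,"y":-3,"z":165,"spin":-10,"fingers":-1},
    {"x":-35,"y":-3,"z":190,"spin":-10,"fingers":-1},
    {"x":-35,"y":-3,"z":205,"spin":-10,"fingers":-1},
    {"x":-35,"y":-3,"z":215,"spin":-10,"fingers":-1},
    {"x":-35,"y":-3,"z":220,"spin":-10,"fingers":-1},
  ],
)

```text
clock: 2.7
eef_pos: [0.6322, 0.0131, 0.0116]
tool_rot: [-0.294, 0.956, -0.0, 0.0]
ft_force: [-0.3, -0.0, 0.4]
grip_width: 0.0852
grasp_force: 0.0
```

jog_arm(
  motion=[
    {"x":0,"y":0,"z":0,"spin":0,"fingers":-0.4},
    {"x":0,"y":0,"z":0,"spin":0,"fingers":0.0},
    {"x":0,"y":0,"z":0,"spin":0,"fingers":0.4},
    {"x":0,"y":0,"z":0,"spin":0,"fingers":1},
    {"x":0,"y":0,"z":0,"spin":0,"fingers":1},
    {"x":0,"y":0,"z":0,"spin":0,"fingers":1},
    {"x":0,"y":0,"z":0,"spin":0,"fingers":1},
    {"x":0,"y":0,"z":0,"spin":0,"fingers":1},
  ],
)

```text
clock: 3.7
eef_pos: [0.6327, 0.0126, 0.0123]
tool_rot: [-0.294, 0.956, -0.0, 0.001]
ft_force: [0.0, -0.6, 5.3]
grip_width: 0.0261
grasp_force: 57.3
```

```bash
python3 - <<'E'
from h import *
import pickle
# other fossils/trays from hover view: dark masks at mid height
c=pickle.load(open('w_claw.pkl','rb'))
tiles=[]
for n,x,y in (('tri',.626,-.279),('sq',.441,-.194),('rnd',.426,.173),('pad',.625,.258)):
    tiles.append(grid(np.clip(rect(c,x,y,.01 if n!='pad' else .006,.1,1400,True)*1.2,0,255).astype(np.uint8),x,y,.1,1400,.02))
c=camera('wrist');tiles+=[grid(rect(c,.628,.003,.03,.1,1400,True),.628,.003,.1,1400,.02),cv2.resize(c['pixels'][:,:,::-1],(280,210))]
tiles[-1]=np.vstack([tiles[-1],np.zeros((70,280,3),np.uint8)])
im=np.vstack([np.hstack(tiles[:3]),np.hstack(tiles[3:])]);cv2.imwrite('pics/t2.png',cv2.resize(im,(800,534)))
E
```

```text
(no output)
```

View pics/t2.png

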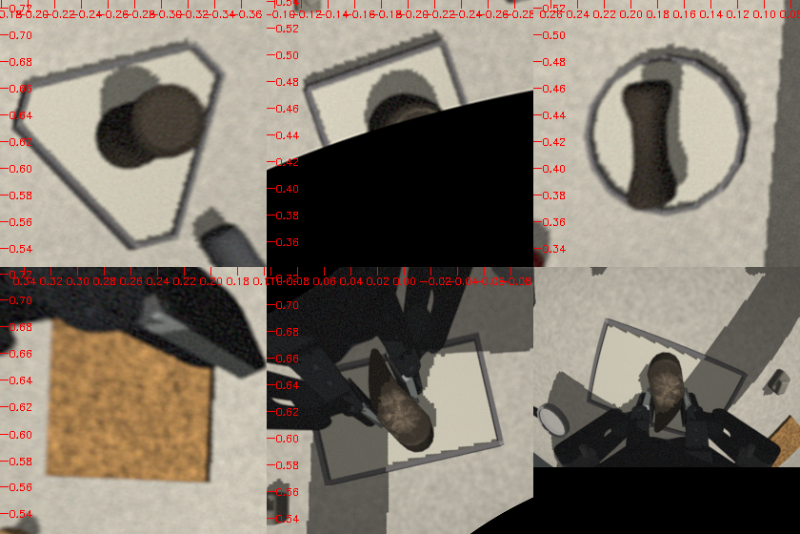

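Gripped at 26.1 mm opening, exactly the flank width. Next I'll carry the claw to the pad.

jog_arm(
  motion=[
    {"x":0,"y":0,"z":-10,"spin":0,"fingers":1},
    {"x":0,"y":0,"z":-35,"spin":0,"fingers":1},
    {"x":-5,"y":8,"z":-60,"spin":0,"fingers":1},
    {"x":-20,"y":32,"z":-65,"spin":0,"fingers":1},
    {"x":-45,"y":71,"z":-65,"spin":0,"fingers":1},
    {"x":-75,"y":118,"z":-65,"spin":0,"fingers":1},
    {"x":-103,"y":163,"z":-65,"spin":0,"fingers":1},
    {"x":-122,"y":193,"z":-65,"spin":0,"fingers":1},
  ],
)

```text
clock: 4.75
eef_pos: [0.6232, 0.2433, 0.0759]
tool_rot: [-0.295, 0.955, 0.0, -0.001]
ft_force: [0.3, -0.0, -1.7]
grip_width: 0.0258
grasp_force: 57.0
```

```bash
python3 - <<'E'
from h import *
to(.625,.258,.0125)
E
```

```text
shift [-9.9 11.1 63.4] spin None tool y at 124.3 j6 -0.22707472204131182
```

jog_arm(
  motion=[
    {"x":-8,"y":9,"z":10,"spin":0,"fingers":1},
    {"x":-10,"y":11,"z":30,"spin":0,"fingers":1},
    {"x":-10,"y":11,"z":45,"spin":0,"fingers":1},
    {"x":-10,"y":11,"z":55,"spin":0,"fingers":1},
    {"x":-10,"y":11,"z":60,"spin":0,"fingers":1},
    {"x":-10,"y":11,"z":62,"spin":0,"fingers":1},
    {"x":-10,"y":11,"z":63.5,"spin":0,"fingers":1},
    {"x":-10,"y":11,"z":64.5,"spin":0,"fingers":1},
  ],
)

```text
clock: 5.75
eef_pos: [0.6268, 0.2557, 0.0124]
tool_rot: [-0.294, 0.956, 0.0, 0.001]
ft_force: [0.6, -0.3, 1.7]
grip_width: 0.026
grasp_force: 57.4
```

jog_arm(
  motion=[
    {"x":0,"y":0,"z":0,"spin":0,"fingers":1},
    {"x":0,"y":0,"z":0,"spin":0,"fingers":0.2},
    {"x":0,"y":0,"z":0,"spin":0,"fingers":-0.2},
    {"x":0,"y":0,"z":0,"spin":0,"fingers":-0.6},
    {"x":0,"y":0,"z":0,"spin":0,"fingers":-1},
    {"x":0,"y":0,"z":0,"spin":0,"fingers":-1},
    {"x":0,"y":0,"z":-30,"spin":0,"fingers":-1},
    {"x":0,"y":0,"z":-80,"spin":0,"fingers":-1},
  ],
)

```text
clock: 6.75
eef_pos: [0.6245, 0.2548, 0.0899]
tool_rot: [-0.294, 0.956, -0.0, -0.003]
ft_force: [0.6, -0.7, 1.9]
grip_width: 0.0854
grasp_force: 0.0
```

```bash
python3 - <<'E'
from h import *
to(.423,.175,.23,90)
E
```

```text
shift [ 212.3   47.5 -138.8] spin 34.21281351975058 tool y at 124.2 j6 -0.2097126604913873
```

jog_arm(
  motion=[
    {"x":15,"y":4,"z":-20,"spin":4,"fingers":-1},
    {"x":50,"y":12,"z":-50,"spin":14,"fingers":-1},
    {"x":90,"y":20,"z":-80,"spin":24,"fingers":-1},
    {"x":125,"y":25,"z":-110,"spin":34,"fingers":-1},
    {"x":145,"y":4,"z":-110,"spin":34,"fingers":-1},
    {"x":145,"y":4,"z":-110,"spin":34,"fingers":-1},
    {"x":145,"y":4,"z":-110,"spin":34,"fingers":-1},
  ],
)

```text
clock: 7.62
eef_pos: [0.5044, 0.1777, 0.2017]
tool_rot: [-0.002, 1.0, 0.0, 0.0]
ft_force: [0.2, -1.0, 0.1]
grip_width: 0.0855
grasp_force: 0.0
```

```bash
cat >> h.py <<'E'
def dark(c,cx,cy,z,half=.06,s=4000,thr=170,name=None):
    """silhouette of dark thing near cx,cy on plane z"""
    im=rect(c,cx,cy,z,half,s,True);m=(im.astype(int).sum(2)<thr).astype(np.uint8)
    m=cv2.morphologyEx(cv2.morphologyEx(m,cv2.MORPH_OPEN,np.ones((15,15))),cv2.MORPH_CLOSE,np.ones((15,15)))
    cs=[k for k in cv2.findContours(m,0,1)[0] if cv2.contourArea(k)>8000]
    k=min(cs,key=lambda k:np.linalg.norm(k.reshape(-1,2).mean(0)-half*s))
    (u,v),(w,h),a=cv2.minAreaRect(k);M=cv2.moments(k)
    P=k.reshape(-1,2)-k.reshape(-1,2).mean(0);d=np.linalg.svd(P-P.mean(0),full_matrices=False)[2][0]
    print('rect centre',round(cx+half-v/s,4),round(cy+half-u/s,4),'size mm',round(w/s*1e3),round(h/s*1e3),'centroid',round(cx+half-M['m01']/M['m00']/s,4),round(cy+half-M['m10']/M['m00']/s,4),'axis deg',round(np.degrees(np.arctan2(-d[0],-d[1]))%180,1))
    cv2.drawContours(im,[k],-1,(0,255,0),2)
    if name: cv2.imwrite('pics/'+name,im)
    return im
def campos(c):
    R=cv2.Rodrigues(np.array(c['rvec'],float))[0];return -R.T@np.ravel(c['tvec'])
E
python3 - <<'E'
from h import *
to(.423,.175,.010,90)
c=look('w_toe',.426,.173,.01);print(campos(c))
a=dark(c,.423,.173,.022)
cl=rect(c,.625,.258,.02,.1,2000,True)
cv2.imwrite('pics/w2.png',np.hstack([cv2.resize(a,(400,400)),cl,]))
E
```

```text
shift [ 81.4  -2.5 191.7] spin 0.2009353430358516 tool y at 90.2 j6 0.33488543034173046
[0.4278972  0.17744546 0.34443557]
rect centre 0.4238 0.1785 size mm 89 30 centroid 0.4239 0.1783 axis deg 2.6
```

View pics/w2.png

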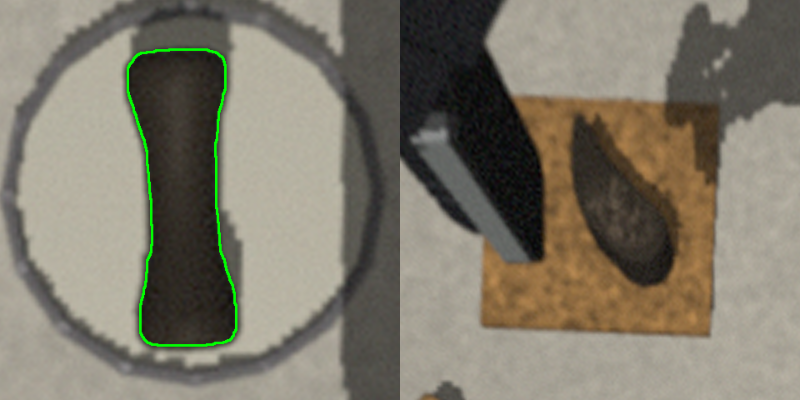

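The toe bone outline is 89×30 mm at (0.424,0.1785), and the claw rests flat on the pad with its middle near crop px (620,210). Next I'll grasp the toe bone.

jog_arm(
  motion=[
    {"x":30,"y":1,"z":20,"spin":-2.4,"fingers":-1},
    {"x":65,"y":1,"z":55,"spin":-2.4,"fingers":-1},
    {"x":80.5,"y":1,"z":100,"spin":-2.4,"fingers":-1},
    {"x":80.5,"y":1,"z":140,"spin":-2.4,"fingers":-1},
    {"x":80.5,"y":1,"z":165,"spin":-2.4,"fingers":-1},
    {"x":80.5,"y":1,"z":180,"spin":-2.4,"fingers":-1},
    {"x":80.5,"y":1,"z":188,"spin":-2.4,"fingers":-1},
    {"x":80.5,"y":1,"z":190,"spin":-2.4,"fingers":-1},
  ],
)

```text
clock: 8.68
eef_pos: [0.4236, 0.1784, 0.0112]
tool_rot: [-0.023, 1.0, -0.0, -0.0]
ft_force: [0.4, 0.7, -0.7]
grip_width: 0.0852
grasp_force: 0.0
```

jog_arm(
  motion=[
    {"x":0,"y":0,"z":0,"spin":0,"fingers":-0.4},
    {"x":0,"y":0,"z":0,"spin":0,"fingers":0.0},
    {"x":0,"y":0,"z":0,"spin":0,"fingers":0.4},
    {"x":0,"y":0,"z":0,"spin":0,"fingers":1},
    {"x":0,"y":0,"z":0,"spin":0,"fingers":1},
    {"x":0,"y":0,"z":0,"spin":0,"fingers":1},
    {"x":0,"y":0,"z":0,"spin":0,"fingers":1},
    {"x":0,"y":0,"z":0,"spin":0,"fingers":1},
  ],
)

```text
clock: 9.68
eef_pos: [0.4243, 0.1783, 0.0125]
tool_rot: [-0.023, 1.0, 0.0, 0.001]
ft_force: [-0.4, -0.4, 6.6]
grip_width: 0.0204
grasp_force: 59.4
```

```bash
python3 - <<'E'
from h import *
import pickle
# oblong tray: rim dark lines in hover view; fit with minAreaRect on rim plane
c=pickle.load(open('w_claw.pkl','rb'));cx,cy,half,s=.628,.003,.11,3000
im=rect(c,cx,cy,.01,half,s,True);cv2.imwrite('pics/obl.png',im)
t=pickle.load(open('top.pkl','rb'));im2=rect(t,cx,cy,.01,half,s);cv2.imwrite('pics/obl_both.png',cv2.resize(np.hstack([im,np.clip(im2*1.2,0,255).astype(np.uint8)]),(800,400)))
c=pickle.load(open('w_toe.pkl','rb'));
from scipy.optimize import least_squares
im=cv2.cvtColor(rect(c,.426,.173,.01,.075,4000,True),6);h=cv2.HoughCircles(cv2.GaussianBlur(im,(7,7),0),cv2.HOUGH_GRADIENT,2,50,param1=60,param2=40,minRadius=205,maxRadius=245)
print('round',[(round(.501-v/4000,4),round(.248-u/4000,4),r/4) for u,v,r in h[0][:3]])
E
```

```text
round [(np.float32(0.4258), np.float32(0.1752), np.float32(54.25))]
```

View pics/obl_both.png

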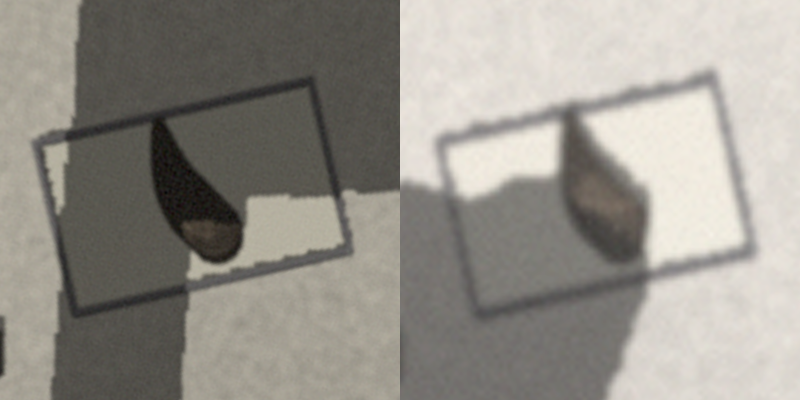

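Toe grip is good (20 mm at the shaft). The oblong tray outline in both views is centred at about (0.630,0.006), length direction −76.9°. Carry with 79.6° spin.

jog_arm(
  motion=[
    {"x":0,"y":0,"z":-10,"spin":0,"fingers":1},
    {"x":0,"y":0,"z":-35,"spin":0,"fingers":1},
    {"x":-5,"y":-5,"z":-60,"spin":4,"fingers":1},
    {"x":-22,"y":-20,"z":-65,"spin":12,"fingers":1},
    {"x":-52,"y":-48,"z":-65,"spin":22,"fingers":1},
    {"x":-92,"y":-85,"z":-65,"spin":32,"fingers":1},
    {"x":-130,"y":-120,"z":-65,"spin":42,"fingers":1},
    {"x":-160,"y":-147,"z":-65,"spin":52,"fingers":1},
  ],
)

```text
clock: 10.68
eef_pos: [0.5912, 0.0369, 0.0767]
tool_rot: [0.421, 0.907, -0.0, -0.0]
ft_force: [-0.0, 1.1, -1.2]
grip_width: 0.0206
grasp_force: 58.8
```

```bash
python3 - <<'E'
from h import *
to(.630,.006,.0125,13.1)
E
```

```text
shift [-48.6   9.7  64.2] spin 27.11932331736714 tool y at 40.2 j6 0.9311628637930642
```

jog_arm(
  motion=[
    {"x":-25,"y":5,"z":0,"spin":9,"fingers":1},
    {"x":-43,"y":9,"z":5,"spin":19,"fingers":1},
    {"x":-48.6,"y":9.7,"z":20,"spin":27.1,"fingers":1},
    {"x":-48.6,"y":9.7,"z":40,"spin":27.1,"fingers":1},
    {"x":-48.6,"y":9.7,"z":54,"spin":27.1,"fingers":1},
    {"x":-48.6,"y":9.7,"z":61,"spin":27.1,"fingers":1},
    {"x":-48.6,"y":9.7,"z":63,"spin":27.1,"fingers":1},
    {"x":-48.6,"y":9.7,"z":64.5,"spin":27.1,"fingers":1},
  ],
)

```text
clock: 11.68
eef_pos: [0.6297, 0.008, 0.0129]
tool_rot: [0.619, 0.785, 0.0, 0.0]
ft_force: [0.5, 0.9, -1.7]
grip_width: 0.0209
grasp_force: 58.8
```

jog_arm(
  motion=[
    {"x":0,"y":0,"z":0,"spin":0,"fingers":1},
    {"x":0,"y":0,"z":0,"spin":0,"fingers":0.3},
    {"x":0,"y":0,"z":0,"spin":0,"fingers":-0.2},
    {"x":0,"y":0,"z":0,"spin":0,"fingers":-0.6},
    {"x":0,"y":0,"z":0,"spin":0,"fingers":-1},
    {"x":0,"y":0,"z":0,"spin":0,"fingers":-1},
    {"x":0,"y":0,"z":-30,"spin":0,"fingers":-1},
    {"x":0,"y":0,"z":-80,"spin":0,"fingers":-1},
  ],
)

```text
clock: 12.68
eef_pos: [0.6272, 0.0079, 0.0907]
tool_rot: [0.619, 0.785, -0.002, -0.002]
ft_force: [1.0, -0.6, -0.3]
grip_width: 0.0854
grasp_force: 0.0
```

```bash
python3 - <<'E'
from h import *
to(.52,-.19,.20,90)
E
```

```text
shift [-167.2 -151.1 -108.7] spin -76.48485939276168 tool y at 13.5 j6 1.3475341850341997
```

jog_arm(
  motion=[
    {"x":-20,"y":-20,"z":-20,"spin":0,"fingers":-1},
    {"x":-55,"y":-54,"z":-45,"spin":0,"fingers":-1},
    {"x":-95,"y":-92,"z":-70,"spin":0,"fingers":-1},
    {"x":-135,"y":-131,"z":-95,"spin":0,"fingers":-1},
    {"x":-175,"y":-170,"z":-108,"spin":0,"fingers":-1},
    {"x":-210,"y":-205,"z":-108,"spin":0,"fingers":-1},
    {"x":-230,"y":-225,"z":-108,"spin":0,"fingers":-1},
    {"x":-230,"y":-225,"z":-108,"spin":0,"fingers":-1},
  ],
)

```text
clock: 13.68
eef_pos: [0.4631, -0.2699, 0.2005]
tool_rot: [0.621, 0.784, -0.0, 0.0]
ft_force: [-0.0, 0.3, 0.4]
grip_width: 0.0855
grasp_force: 0.0
```

```bash
python3 - <<'E'
from h import *
c=look('w_amm',.441,-.195,.01);print(campos(c),tool()[0])
a=dark(c,.444,-.195,.021)
sq=rect(c,.441,-.195,.01,.08,2500,True)
t=rect(c,.626,-.279,.01,.1,2000,True);o=rect(c,.63,.006,.01,.1,2000,True)
r=rect(c,.425,.175,.01,.1,2000,True)
cv2.imwrite('pics/w3.png',cv2.resize(np.vstack([np.hstack([cv2.resize(a,(400,400)),sq]),np.hstack([t,o])]),(600,600)))
to(.444,-.195,.011)
E
```

```text
[ 0.44470799 -0.19626711  0.34320366] [ 0.46383143 -0.2688231   0.20040693]
rect centre 0.446 -0.1934 size mm 50 55 centroid 0.4462 -0.1939 axis deg 139.6
shift [ 76.4  -2.3 189.4] spin None tool y at 13.4 j6 0.8115181144385752
```

View pics/w3.png

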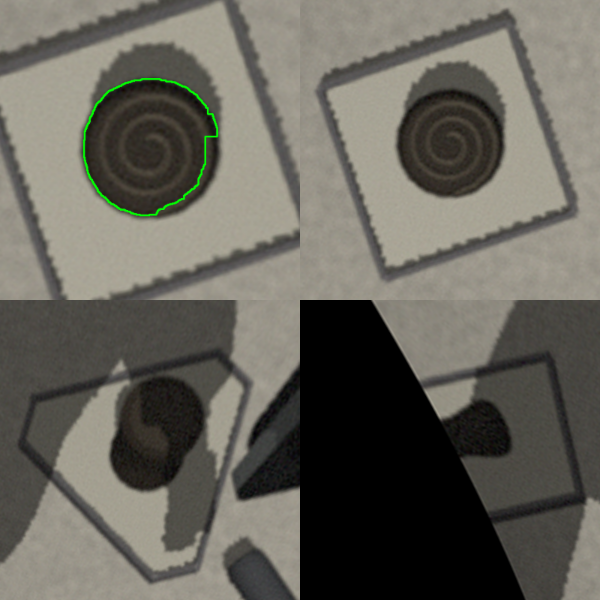

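Ammonite centre (0.445,−0.195), diameter about 55 mm. Square tray centre (0.442,−0.194), tri tray centre (0.6235,−0.276), with all three sides 54.6 mm out. Next I'll grasp the ammonite.

jog_arm(
  motion=[
    {"x":25,"y":-1,"z":15,"spin":0,"fingers":-1},
    {"x":60,"y":-1,"z":50,"spin":0,"fingers":-1},
    {"x":75.7,"y":-1.2,"z":95,"spin":0,"fingers":-1},
    {"x":75.7,"y":-1.2,"z":135,"spin":0,"fingers":-1},
    {"x":75.7,"y":-1.2,"z":162,"spin":0,"fingers":-1},
    {"x":75.7,"y":-1.2,"z":178,"spin":0,"fingers":-1},
    {"x":75.7,"y":-1.2,"z":186,"spin":0,"fingers":-1},
    {"x":75.7,"y":-1.2,"z":189,"spin":0,"fingers":-1},
  ],
)

```text
clock: 14.72
eef_pos: [0.4457, -0.1943, 0.0111]
tool_rot: [0.618, 0.786, 0.0, -0.0]
ft_force: [0.2, 0.7, -0.8]
grip_width: 0.0855
grasp_force: 0.0
```

jog_arm(
  motion=[
    {"x":0,"y":0,"z":0,"spin":0,"fingers":-0.7},
    {"x":0,"y":0,"z":0,"spin":0,"fingers":-0.4},
    {"x":0,"y":0,"z":0,"spin":0,"fingers":0},
    {"x":0,"y":0,"z":0,"spin":0,"fingers":1},
    {"x":0,"y":0,"z":0,"spin":0,"fingers":1},
    {"x":0,"y":0,"z":0,"spin":0,"fingers":1},
    {"x":0,"y":0,"z":0,"spin":0,"fingers":1},
  ],
)

```text
clock: 15.6
eef_pos: [0.4461, -0.1953, 0.0125]
tool_rot: [0.619, 0.785, 0.0, 0.001]
ft_force: [-1.3, 0.9, 5.3]
grip_width: 0.0543
grasp_force: 63.0
```

```bash
python3 - <<'E'
from h import *
to(.4258,.1752,.0115)
E
```

```text
shift [365.   66.8   0.7] spin None tool y at 13.5 j6 0.9223654708802139
```

jog_arm(
  motion=[
    {"x":0,"y":0,"z":-10,"spin":0,"fingers":1},
    {"x":0,"y":0,"z":-35,"spin":0,"fingers":1},
    {"x":0,"y":0,"z":-70,"spin":0,"fingers":1},
    {"x":10,"y":2,"z":-100,"spin":0,"fingers":1},
    {"x":35,"y":6,"z":-110,"spin":0,"fingers":1},
    {"x":75,"y":14,"z":-110,"spin":0,"fingers":1},
    {"x":120,"y":22,"z":-110,"spin":0,"fingers":1},
    {"x":165,"y":30,"z":-110,"spin":0,"fingers":1},
  ],
)

```text
clock: 16.6
eef_pos: [0.4358, -0.0264, 0.1219]
tool_rot: [0.619, 0.785, 0.0, 0.0]
ft_force: [0.8, 0.2, -0.7]
grip_width: 0.0539
grasp_force: 63.4
```

jog_arm(
  motion=[
    {"x":45,"y":8,"z":0,"spin":0,"fingers":1},
    {"x":90,"y":16,"z":0,"spin":0,"fingers":1},
    {"x":135,"y":25,"z":0,"spin":0,"fingers":1},
    {"x":170,"y":31,"z":0,"spin":0,"fingers":1},
    {"x":190,"y":35,"z":10,"spin":0,"fingers":1},
    {"x":200,"y":37,"z":25,"spin":0,"fingers":1},
    {"x":200,"y":37,"z":40,"spin":0,"fingers":1},
    {"x":200,"y":37,"z":50,"spin":0,"fingers":1},
  ],
)

```text
clock: 17.6
eef_pos: [0.4245, 0.1749, 0.0702]
tool_rot: [0.619, 0.785, -0.001, -0.0]
ft_force: [0.6, 1.2, -1.0]
grip_width: 0.0543
grasp_force: 63.4
```

```bash
python3 - <<'E'
from h import *
to(.4258,.1752,.0125)
E
```

```text
shift [ 0.   1.5 57.7] spin None tool y at 13.5 j6 1.7264948914151574
```

jog_arm(
  motion=[
    {"x":0,"y":1,"z":15,"spin":0,"fingers":1},
    {"x":0,"y":1,"z":32,"spin":0,"fingers":1},
    {"x":0,"y":1,"z":45,"spin":0,"fingers":1},
    {"x":0,"y":1,"z":53,"spin":0,"fingers":1},
    {"x":0,"y":1,"z":57,"spin":0,"fingers":1},
    {"x":0,"y":1,"z":58.5,"spin":0,"fingers":1},
    {"x":0,"y":1,"z":59.5,"spin":0,"fingers":1},
    {"x":0,"y":1,"z":59.5,"spin":0,"fingers":1},
  ],
)

```text
clock: 18.6
eef_pos: [0.4264, 0.1759, 0.0125]
tool_rot: [0.619, 0.785, 0.0, 0.0]
ft_force: [-1.8, -0.5, 2.9]
grip_width: 0.0541
grasp_force: 63.8
```

jog_arm(
  motion=[
    {"x":0,"y":0,"z":0,"spin":0,"fingers":1},
    {"x":0,"y":0,"z":0,"spin":0,"fingers":-0.4},
    {"x":0,"y":0,"z":0,"spin":0,"fingers":-0.7},
    {"x":0,"y":0,"z":0,"spin":0,"fingers":-1},
    {"x":0,"y":0,"z":0,"spin":0,"fingers":-1},
    {"x":0,"y":0,"z":-30,"spin":0,"fingers":-1},
    {"x":0,"y":0,"z":-80,"spin":0,"fingers":-1},
    {"x":0,"y":0,"z":-130,"spin":0,"fingers":-1},
  ],
)

```text
clock: 19.6
eef_pos: [0.4258, 0.1756, 0.1429]
tool_rot: [0.619, 0.785, -0.0, -0.0]
ft_force: [1.6, 0.8, -0.4]
grip_width: 0.0857
grasp_force: 0.0
```

```bash
python3 - <<'E'
from h import *
to(.55,-.276,.19,90)
E
```

```text
shift [-468.2   15.2  -47.1] spin -76.48903837955334 tool y at 13.5 j6 1.7262624770546293
```

jog_arm(
  motion=[
    {"x":-25,"y":2,"z":-10,"spin":3,"fingers":-1},
    {"x":-75,"y":6,"z":-25,"spin":10,"fingers":-1},
    {"x":-130,"y":10,"z":-45,"spin":18,"fingers":-1},
    {"x":-185,"y":14,"z":-47,"spin":26,"fingers":-1},
    {"x":-240,"y":18,"z":-47,"spin":34,"fingers":-1},
    {"x":-295,"y":22,"z":-47,"spin":37.5,"fingers":-1},
    {"x":-350,"y":26,"z":-47,"spin":37.5,"fingers":-1},
    {"x":-405,"y":30,"z":-47,"spin":37.5,"fingers":-1},
  ],
)

```text
clock: 20.6
eef_pos: [0.5503, -0.2127, 0.1886]
tool_rot: [0.839, 0.545, 0.0, -0.0]
ft_force: [1.1, 0.6, -1.2]
grip_width: 0.0856
grasp_force: 0.0
```

```bash
python3 - <<'E'
from h import *
to(.593,-.346,.19,-24)
E
```

```text
shift [-104.4   93.2   -1.4] spin 0.005049652243286573 tool y at -24.0 j6 1.6205824872021473
```

jog_arm(
  motion=[
    {"x":-35,"y":31,"z":0,"spin":0,"fingers":-1},
    {"x":-70,"y":62,"z":0,"spin":0,"fingers":-1},
    {"x":-95,"y":85,"z":0,"spin":0,"fingers":-1},
    {"x":-104,"y":93,"z":0,"spin":0,"fingers":-1},
    {"x":-104,"y":93,"z":0,"spin":0,"fingers":-1},
  ],
)

```text
clock: 21.22
eef_pos: [0.5924, -0.3438, 0.188]
tool_rot: [0.839, 0.544, -0.0, -0.001]
ft_force: [0.0, 0.7, -0.7]
grip_width: 0.0855
grasp_force: 0.0
```

```bash
python3 - <<'E'
from h import *
c=look('w_ver',.6235,-.276,.01);print(campos(c),tool()[0])
a=dark(c,.622,-.277,.027,thr=150)
o=rect(c,.63,.006,.01,.1,2000,True)
t=rect(c,.6235,-.276,.01,.1,2000,True);f=cv2.resize(c['pixels'][:,:,::-1],(400,300));f=np.vstack([f,np.zeros((100,400,3),np.uint8)])
cv2.imwrite('pics/w4.png',cv2.resize(np.vstack([np.hstack([cv2.resize(a,(400,400)),t]),np.hstack([o,f])]),(600,600)))
to(.622,-.277,.011)
E
```

```text
[ 0.62229357 -0.27485192  0.33080146] [ 0.5924333  -0.34293799  0.18841088]
rect centre 0.6207 -0.2682 size mm 51 31 centroid 0.6232 -0.2641 axis deg 29.5
shift [ 72.2   0.4 177.5] spin None tool y at -24.0 j6 1.4641547282135923
```

View pics/w4.png

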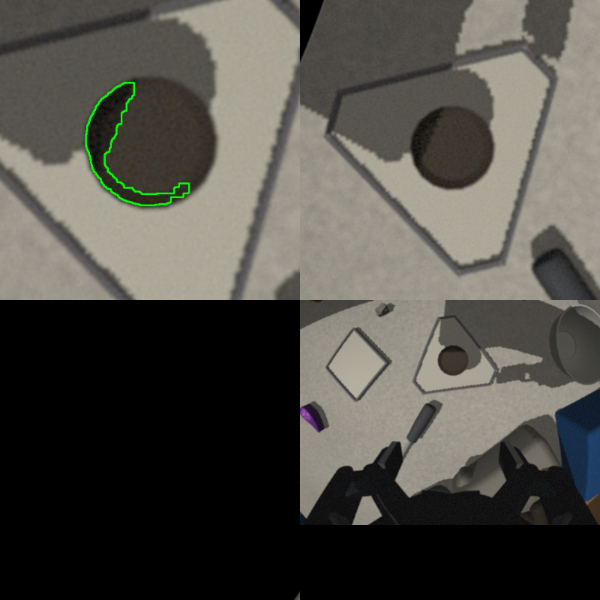

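Vertebra circle at crop px (150,142), 52 mm across, gives centre (0.625,−0.277). The square tray is empty. Next I'll grasp the vertebra.

jog_arm(
  motion=[
    {"x":25,"y":1,"z":10,"spin":0,"fingers":-1},
    {"x":60,"y":3,"z":40,"spin":0,"fingers":-1},
    {"x":73.3,"y":3.4,"z":85,"spin":0,"fingers":-1},
    {"x":73.3,"y":3.4,"z":125,"spin":0,"fingers":-1},
    {"x":73.3,"y":3.4,"z":152,"spin":0,"fingers":-1},
    {"x":73.3,"y":3.4,"z":168,"spin":0,"fingers":-1},
    {"x":73.3,"y":3.4,"z":174,"spin":0,"fingers":-1},
    {"x":73.3,"y":3.4,"z":177,"spin":0,"fingers":-1},
  ],
)

```text
clock: 22.28
eef_pos: [0.6264, -0.2779, 0.0127]
tool_rot: [0.838, 0.545, 0.0, 0.001]
ft_force: [-0.0, -0.7, -0.2]
grip_width: 0.0852
grasp_force: 0.0
```

jog_arm(
  motion=[
    {"x":0,"y":0,"z":0,"spin":0,"fingers":-0.7},
    {"x":0,"y":0,"z":0,"spin":0,"fingers":-0.4},
    {"x":0,"y":0,"z":0,"spin":0,"fingers":0},
    {"x":0,"y":0,"z":0,"spin":0,"fingers":1},
    {"x":0,"y":0,"z":0,"spin":0,"fingers":1},
    {"x":0,"y":0,"z":0,"spin":0,"fingers":1},
    {"x":0,"y":0,"z":0,"spin":0,"fingers":1},
  ],
)

```text
clock: 23.15
eef_pos: [0.6263, -0.2787, 0.013]
tool_rot: [0.839, 0.545, 0.0, 0.001]
ft_force: [-0.5, -0.0, 6.1]
grip_width: 0.0476
grasp_force: 62.5
```

```bash
python3 - <<'E'
from h import *
to(.442,-.194,.012)
E
```

```text
shift [   2.4 -202.8    0.6] spin None tool y at -24.0 j6 1.5710293331317364
```

jog_arm(
  motion=[
    {"x":0,"y":0,"z":-10,"spin":0,"fingers":1},
    {"x":0,"y":0,"z":-35,"spin":0,"fingers":1},
    {"x":0,"y":-10,"z":-60,"spin":0,"fingers":1},
    {"x":1,"y":-35,"z":-65,"spin":0,"fingers":1},
    {"x":1,"y":-75,"z":-65,"spin":0,"fingers":1},
    {"x":2,"y":-115,"z":-65,"spin":0,"fingers":1},
    {"x":2,"y":-155,"z":-65,"spin":0,"fingers":1},
    {"x":2,"y":-182,"z":-65,"spin":0,"fingers":1},
  ],
)

```text
clock: 24.15
eef_pos: [0.4576, -0.2012, 0.0765]
tool_rot: [0.839, 0.545, -0.001, -0.001]
ft_force: [-0.1, -1.6, -1.9]
grip_width: 0.048
grasp_force: 62.2
```

jog_arm(
  motion=[
    {"x":0,"y":-14,"z":0,"spin":0,"fingers":1},
    {"x":0,"y":-20,"z":15,"spin":0,"fingers":1},
    {"x":0,"y":-20.5,"z":35,"spin":0,"fingers":1},
    {"x":0,"y":-20.5,"z":50,"spin":0,"fingers":1},
    {"x":0,"y":-20.5,"z":58,"spin":0,"fingers":1},
    {"x":0,"y":-20.5,"z":61,"spin":0,"fingers":1},
    {"x":0,"y":-20.5,"z":63,"spin":0,"fingers":1},
    {"x":0,"y":-20.5,"z":64,"spin":0,"fingers":1},
  ],
)

```text
clock: 25.15
eef_pos: [0.4418, -0.1942, 0.0131]
tool_rot: [0.839, 0.545, 0.0, 0.0]
ft_force: [0.5, 0.2, -2.1]
grip_width: 0.0475
grasp_force: 62.2
```

```bash
python3 - <<'E'
from h import *
to(.442,-.194,.013);print(readout.get_obs()['ft_force'])
E
```

```text
shift [0.3 0.1 0.1] spin None tool y at -24.0 j6 1.575275014668983
[ 0.47506587  0.18308229 -2.12939609]
```

jog_arm(
  motion=[
    {"x":0,"y":0,"z":0.7,"spin":0,"fingers":1},
    {"x":0,"y":0,"z":0.7,"spin":0,"fingers":-0.3},
    {"x":0,"y":0,"z":0.7,"spin":0,"fingers":-0.6},
    {"x":0,"y":0,"z":0.7,"spin":0,"fingers":-1},
    {"x":0,"y":0,"z":0.7,"spin":0,"fingers":-1},
    {"x":0,"y":0,"z":-30,"spin":0,"fingers":-1},
    {"x":0,"y":0,"z":-80,"spin":0,"fingers":-1},
    {"x":0,"y":0,"z":-130,"spin":0,"fingers":-1},
  ],
)

```text
clock: 26.15
eef_pos: [0.441, -0.1939, 0.1439]
tool_rot: [0.839, 0.545, -0.0, -0.0]
ft_force: [0.5, -0.1, 0.2]
grip_width: 0.0858
grasp_force: 0.0
```

jog_arm(
  motion=[
    {"x":0,"y":0,"z":-40,"spin":-10,"fingers":-1},
    {"x":0,"y":0,"z":-50,"spin":-20,"fingers":-1},
    {"x":0,"y":0,"z":-50,"spin":-30,"fingers":-1},
    {"x":0,"y":0,"z":-50,"spin":-40,"fingers":-1},
    {"x":0,"y":0,"z":-50,"spin":-50,"fingers":-1},
    {"x":0,"y":0,"z":-50,"spin":-60,"fingers":-1},
    {"x":0,"y":0,"z":-50,"spin":-70,"fingers":-1},
    {"x":0,"y":0,"z":-50,"spin":-80,"fingers":-1},
  ],
)

```text
clock: 27.15
eef_pos: [0.4412, -0.194, 0.1927]
tool_rot: [0.29, 0.957, 0.0, -0.0]
ft_force: [-0.3, 0.5, -1.2]
grip_width: 0.0855
grasp_force: 0.0
```

```bash
python3 - <<'E'
from h import *
c=look('w_s',.442,-.194,.027)
to(.60,.245,.20,124.2)
E
```

```text
shift [109.6 453.7  -7.3] spin -67.65916061258358 tool y at 56.5 j6 0.16978607526648953
```

jog_arm(
  motion=[
    {"x":6,"y":25,"z":-5,"spin":-5,"fingers":-1},
    {"x":18,"y":75,"z":-7,"spin":-15,"fingers":-1},
    {"x":31,"y":130,"z":-7,"spin":-25,"fingers":-1},
    {"x":45,"y":185,"z":-7,"spin":-35,"fingers":-1},
    {"x":58,"y":240,"z":-7,"spin":-45,"fingers":-1},
    {"x":71,"y":295,"z":-7,"spin":-55,"fingers":-1},
    {"x":84,"y":350,"z":-7,"spin":-63,"fingers":-1},
    {"x":97,"y":400,"z":-7,"spin":-67.7,"fingers":-1},
  ],
)

```text
clock: 28.2
eef_pos: [0.585, 0.1938, 0.1996]
tool_rot: [-0.29, 0.957, -0.0, 0.0]
ft_force: [1.3, -0.8, -0.4]
grip_width: 0.085
grasp_force: 0.0
```

```bash
python3 - <<'E'
from h import *
to(.60,.245,.20,124.2)
E
```

```text
shift [-40.9  34.2  -0.4] spin -0.430275191173223 tool y at 123.8 j6 -0.2693826941334538
```

jog_arm(
  motion=[
    {"x":-40,"y":15,"z":0,"spin":-0.4,"fingers":-1},
    {"x":-78,"y":29,"z":0,"spin":-0.4,"fingers":-1},
    {"x":-88,"y":32,"z":0,"spin":-0.4,"fingers":-1},
    {"x":-88,"y":32,"z":0,"spin":-0.4,"fingers":-1},
    {"x":-88,"y":32,"z":0,"spin":-0.4,"fingers":-1},
  ],
)

```text
clock: 28.82
eef_pos: [0.6396, 0.2667, 0.1996]
tool_rot: [-0.293, 0.956, -0.0, -0.0]
ft_force: [-0.5, -0.2, -0.4]
grip_width: 0.0855
grasp_force: 0.0
```

```bash
python3 - <<'E'
from h import *
c=look('w_pad',.626,.256,.021);print(campos(c),tool()[0])
a=rect(c,.626,.256,.021,.06,3333,True);cv2.circle(a,(200,200),3,(0,255,0),-1);th=np.radians(34);d=np.array([-np.sin(th),-np.cos(th)])*3.333
cv2.line(a,tuple(map(int,200-39*d)),tuple(map(int,200+37*d)),(0,255,0),1)
o=rect(c,.63,.006,.022,.1,2000,True);r=rect(c,.4258,.1752,.01,.1,2000,True)
import pickle;s=rect(pickle.load(open('w_s.pkl','rb')),.442,-.194,.01,.1,2000,True)
cv2.imwrite('pics/w5.png',cv2.resize(np.vstack([np.hstack([a[:400,:400],o]),np.hstack([r,s])]),(600,600)))
to(.626,.256,.011,124.2)
E
```

```text
[0.57615733 0.2246338  0.34239451] [0.6396715  0.26656951 0.19993955]Traceback (most recent call last):
  File "<stdin>", line 7, in <module>
    return _nx.concatenate(arrs, 1, dtype=dtype, casting=casting)
           ~~~~~~~~~~~~~~~^^^^^^^^^^^^^^^^^^^^^^^^^^^^^^^^^^^^^^^
ValueError: all the input array dimensions except for the concatenation axis must match exactly, but along dimension 0, the array at index 0 has size 399 and the array at index 1 has size 400
```

```bash
python3 - <<'E'
from h import *
import pickle
c=pickle.load(open('w_pad.pkl','rb'))
a=rect(c,.626,.256,.021,.06,3333.4,True);a=cv2.resize(a,(400,400));cv2.circle(a,(200,200),3,(0,255,0),-1);th=np.radians(34);d=np.array([-np.sin(th),-np.cos(th)])*3.333
cv2.line(a,tuple(map(int,200-39*d)),tuple(map(int,200+37*d)),(0,255,0),1)
o=rect(c,.63,.006,.022,.1,2000,True);r=rect(c,.4258,.1752,.01,.1,2000,True)
s=rect(pickle.load(open('w_s.pkl','rb')),.442,-.194,.01,.1,2000,True)
cv2.imwrite('pics/w5.png',cv2.resize(np.vstack([np.hstack([a,o]),np.hstack([r,s])]),(600,600)))
to(.626,.256,.011,124.2)
E
```

```text
shift [ 17.2  -1.1 188.9] spin -0.16544531247167527 tool y at 124.0 j6 -0.19912738209723121
```

View pics/w5.png

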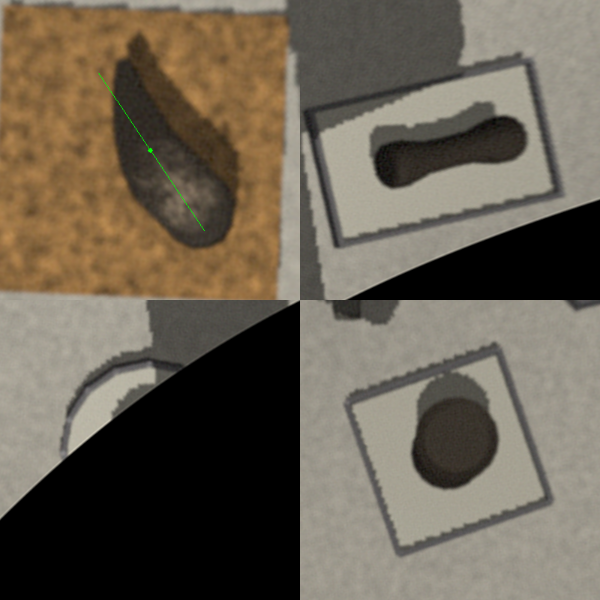

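The claw on the pad matches the expected pose: grasp dot at px (150,150), root end about 41 mm back. The toe bone lies lengthwise near the oblong centre (451,150), and the vertebra is centred in the square tray. Next I'll grasp the claw.

jog_arm(
  motion=[
    {"x":12,"y":-1,"z":25,"spin":-0.2,"fingers":-1},
    {"x":17.2,"y":-1.1,"z":65,"spin":-0.2,"fingers":-1},
    {"x":17.2,"y":-1.1,"z":110,"spin":-0.2,"fingers":-1},
    {"x":17.2,"y":-1.1,"z":145,"spin":-0.2,"fingers":-1},
    {"x":17.2,"y":-1.1,"z":167,"spin":-0.2,"fingers":-1},
    {"x":17.2,"y":-1.1,"z":180,"spin":-0.2,"fingers":-1},
    {"x":17.2,"y":-1.1,"z":186,"spin":-0.2,"fingers":-1},
    {"x":17.2,"y":-1.1,"z":188.5,"spin":-0.2,"fingers":-1},
  ],
)

```text
clock: 29.88
eef_pos: [0.6269, 0.2568, 0.0121]
tool_rot: [-0.295, 0.956, 0.0, 0.001]
ft_force: [-0.9, -0.9, -0.5]
grip_width: 0.0852
grasp_force: 0.0
```

jog_arm(
  motion=[
    {"x":0,"y":0,"z":0,"spin":0,"fingers":-0.4},
    {"x":0,"y":0,"z":0,"spin":0,"fingers":0.0},
    {"x":0,"y":0,"z":0,"spin":0,"fingers":0.4},
    {"x":0,"y":0,"z":0,"spin":0,"fingers":1},
    {"x":0,"y":0,"z":0,"spin":0,"fingers":1},
    {"x":0,"y":0,"z":0,"spin":0,"fingers":1},
    {"x":0,"y":0,"z":0,"spin":0,"fingers":1},
    {"x":0,"y":0,"z":0,"spin":0,"fingers":1},
  ],
)

```text
clock: 30.88
eef_pos: [0.627, 0.257, 0.0122]
tool_rot: [-0.295, 0.956, 0.0, 0.001]
ft_force: [-0.4, 0.8, 5.1]
grip_width: 0.0257
grasp_force: 57.5
```

```bash
python3 - <<'E'
from h import *
to(.6235,-.276,.012)
E
```

```text
shift [ 3.034e+02 -4.383e+02 -2.000e-01] spin None tool y at 124.3 j6 -0.2098651395621954
```

jog_arm(
  motion=[
    {"x":0,"y":0,"z":-10,"spin":0,"fingers":1},
    {"x":0,"y":0,"z":-35,"spin":0,"fingers":1},
    {"x":0,"y":0,"z":-70,"spin":0,"fingers":1},
    {"x":6,"y":-8,"z":-95,"spin":0,"fingers":1},
    {"x":20,"y":-29,"z":-100,"spin":0,"fingers":1},
    {"x":43,"y":-62,"z":-100,"spin":0,"fingers":1},
    {"x":69,"y":-99,"z":-100,"spin":0,"fingers":1},
    {"x":95,"y":-137,"z":-100,"spin":0,"fingers":1},
  ],
)

```text
clock: 31.88
eef_pos: [0.6235, 0.0872, 0.1095]
tool_rot: [-0.295, 0.956, 0.0, -0.002]
ft_force: [0.1, 0.9, -1.1]
grip_width: 0.0261
grasp_force: 57.1
```

jog_arm(
  motion=[
    {"x":26,"y":-38,"z":0,"spin":0,"fingers":1},
    {"x":52,"y":-75,"z":0,"spin":0,"fingers":1},
    {"x":78,"y":-113,"z":0,"spin":0,"fingers":1},
    {"x":104,"y":-150,"z":0,"spin":0,"fingers":1},
    {"x":130,"y":-188,"z":0,"spin":0,"fingers":1},
    {"x":156,"y":-225,"z":0,"spin":0,"fingers":1},
    {"x":180,"y":-260,"z":0,"spin":0,"fingers":1},
    {"x":195,"y":-282,"z":0,"spin":0,"fingers":1},
  ],
)

```text
clock: 32.88
eef_pos: [0.6209, -0.2556, 0.1095]
tool_rot: [-0.294, 0.956, 0.001, -0.001]
ft_force: [0.5, 1.2, -1.6]
grip_width: 0.0258
grasp_force: 57.1
```

```bash
python3 - <<'E'
from h import *
to(.6235,-.276,.012)
E
```

```text
shift [  9.1 -18.6  97.5] spin None tool y at 124.1 j6 -0.9863309775193548
```

jog_arm(
  motion=[
    {"x":9,"y":-15,"z":10,"spin":0,"fingers":1},
    {"x":11.5,"y":-19,"z":35,"spin":0,"fingers":1},
    {"x":11.5,"y":-19,"z":60,"spin":0,"fingers":1},
    {"x":11.5,"y":-19,"z":80,"spin":0,"fingers":1},
    {"x":11.5,"y":-19,"z":91,"spin":0,"fingers":1},
    {"x":11.5,"y":-19,"z":96.5,"spin":0,"fingers":1},
    {"x":11.5,"y":-19,"z":98,"spin":0,"fingers":1},
    {"x":11.5,"y":-19,"z":98,"spin":0,"fingers":1},
  ],
)

```text
clock: 33.88
eef_pos: [0.6248, -0.2751, 0.0141]
tool_rot: [-0.295, 0.955, -0.0, 0.001]
ft_force: [0.5, -0.3, -0.4]
grip_width: 0.0259
grasp_force: 57.2
```

```bash
python3 - <<'E'
from h import *
to(.6235,-.276,.012);print(readout.get_obs()['ft_force'])
E
```

```text
shift [1.6 0.  2.1] spin None tool y at 124.3 j6 -1.0138219676165319
[ 0.48357649 -0.29078392 -0.40104823]
```

Lower the last 2 mm, release, rise and swing back for a check of all trays.

jog_arm(
  motion=[
    {"x":1,"y":0,"z":1,"spin":0,"fingers":1},
    {"x":1,"y":0,"z":2,"spin":0,"fingers":1},
    {"x":1,"y":0,"z":2,"spin":0,"fingers":0.3},
    {"x":1,"y":0,"z":2,"spin":0,"fingers":-0.2},
    {"x":1,"y":0,"z":2,"spin":0,"fingers":-0.6},
    {"x":1,"y":0,"z":2,"spin":0,"fingers":-1},
    {"x":1,"y":0,"z":2,"spin":0,"fingers":-1},
    {"x":1,"y":0,"z":2,"spin":0,"fingers":-1},
  ],
)

```text
clock: 34.88
eef_pos: [0.6234, -0.2755, 0.0113]
tool_rot: [-0.295, 0.955, 0.0, -0.0]
ft_force: [0.8, -0.1, -0.8]
grip_width: 0.085
grasp_force: 0.0
```

jog_arm(
  motion=[
    {"x":0,"y":0,"z":-20,"spin":0,"fingers":-1},
    {"x":0,"y":0,"z":-70,"spin":0,"fingers":-1},
    {"x":0,"y":0,"z":-120,"spin":0,"fingers":-1},
    {"x":0,"y":0,"z":-170,"spin":0,"fingers":-1},
    {"x":-15,"y":25,"z":-190,"spin":0,"fingers":-1},
    {"x":-30,"y":55,"z":-190,"spin":0,"fingers":-1},
    {"x":-30,"y":55,"z":-190,"spin":0,"fingers":-1},
  ],
)

```text
clock: 35.75
eef_pos: [0.6173, -0.211, 0.2022]
tool_rot: [-0.296, 0.955, -0.0, 0.0]
ft_force: [-0.7, -0.3, -0.2]
grip_width: 0.0853
grasp_force: 0.0
```

```bash
python3 - <<'E'
from h import *
c=camera('top');w=camera('wrist');print(campos(w))
T=[]
for k,x,y in (('obl',.63,.006),('tri',.6235,-.276),('sq',.442,-.194),('rnd',.4258,.1752)):
    a=rect(c,x,y,.01,.1,1950);a=np.clip(a*1.2,0,255).astype(np.uint8);cv2.drawMarker(a,(195,195),(0,255,0),0,10);T.append(a)
T.append(rect(w,.6235,-.276,.01,.1,1950,True));cv2.drawMarker(T[4],(195,195),(0,255,0),0,10)
T.append(cv2.resize(c['pixels'][:,:,::-1],(390,390)))
im=np.vstack([np.hstack(T[:3]),np.hstack(T[3:])]);cv2.imwrite('pics/final.png',cv2.resize(im,(798,532)))
E
```

```text
[ 0.55390379 -0.25481984  0.34445956]
```

View pics/final.png

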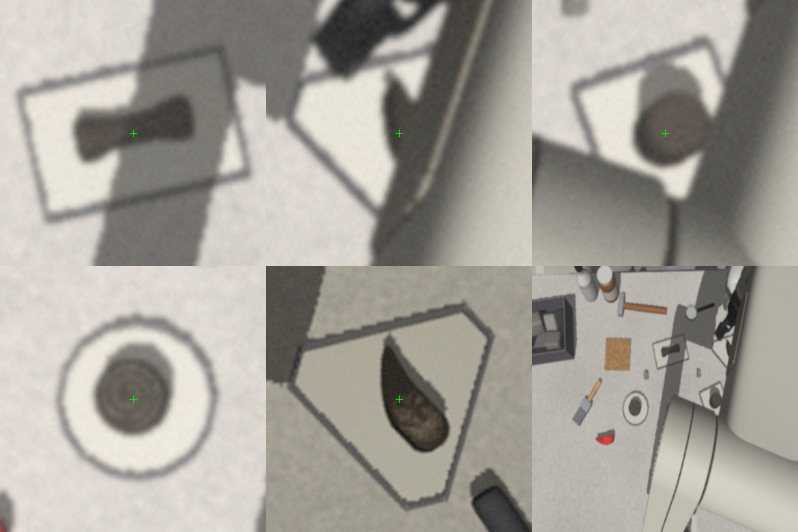

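The final picture shows the toe bone lengthwise at the oblong centre (133,130), the ammonite centred in the round tray (133,398), the claw in the tri tray (405,395) and the vertebra in the square tray (668,128). The bottle is hidden by the arm in this view, but nothing passed near it below 0.1 m.

```bash
python3 -c "
from workcell import bot
print(bot.job_done())"
```

```text
the job is handed in; nothing more can be done
None
```

The job is handed in at about 36 s on the clock: the toe bone, vertebra, claw and ammonite each lie flat near the middle of their own trays, the pad is empty again, and the glue bottle was never approached (though the arm hid it in my final picture).

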